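# Slide the packing plate under the hold-down bridge

### The arm

A 6-joint arm with a two-finger parallel gripper is mounted at the origin on the work surface; the furniture and walls round the work are solid. World frame = base frame: x ahead of the robot, y to its left, z up, the work surface at z = 0. Lengths are in m, angles in rad, forces in N, time in s.
With the tool pointing down it reaches from about 0.35 to 0.775 m from the base axis. Payload 5.5 kg.
Tool frame: the origin (TCP) lies on the centre line of the jaws, within the pads' length; the fingertips stand 11 mm ahead of it and the grasp point (between the pads) lies 8 mm behind it (env.tip_reach is the distance from the TCP to the fingertips, in m); z points along the fingers, x is the direction in which the jaws open and shut, and the axes are right-handed (so a half turn about z gives the same grasp; the last joint's range is limited). The gripper opens to 85 mm and grips with 20 to 120 N. Pads are 22 mm wide; open, the fingers measure 114 mm over their backs; the gripper's body (76 mm by 85 mm) begins 54 mm behind the grasp point. The pads swing forward as they close: fully open they stand 13 mm farther back than shut.
Start: joints at [1.187, 0.313, 0.046, 1.304, 0, 1.431], TCP at [0.139, 0.558, 0.242] pointing down, gripper open.
Joint ranges: [-2.76, 2.76], [-0.86, 1.69], [-1.03, 1.26], [-2.2, 2.34], [-1.47, 1.5], [-3.14, 3.14]. Speed limits (rad/s): [2.57, 2.57, 3.14, 3.14, 3.14, 3.14].

### API

Orientations are given as a unit quaternion [w, x, y, z].
In Python, from workcell import env gives the robot as it stands.
- The arm moves only by the tool carry_out, never from a script. Its argument "moves" is one flat list of numbers, 7 for each row, row after row: the gripper command: -1 is shut, 1 is fully open, values between are in proportion, then the shift along the tool's x, y, z in m, then the turn, a rotation vector about the tool's x, y, z in degrees. A call has exactly 5 rows; each row shifts and turns the pose as measured when the row begins, along the tool's axes as they then stand; what a row does not reach is not made up. A row lasts 1/8 s, in which the tool goes at most 62.5 mm and 10.7 degrees, less where a joint would pass 70% of its speed; a pose out of reach is approached as far as the arm can. A call is refused whole if a number of a shift passes 0.0625 or a number of a turn 10.7, either way. A call with a gripper value outside its range is refused whole. The fingers move at their own pace and stop on an object; "squeeze" is the grip in N (left out, the last holds). Time passes only in rows, so rows that do not move let the fingers close, or fill a call up. It gives the time, the measured TCP pose, the force and the opening at its end, in the units of the state.
- env.get_state(): the state, without advancing time (a new reading comes with each control period).
- env.read_camera(name): name is "scene" or "side" or "wrist"; returns the picture (420x560x3 uint8, red, green, blue); there is no depth.
- env.calibration(name): a dict with "camera_matrix" (3x3 intrinsics, pixels), "rvec" (rotation vector, rad) and "tvec" (3), from world to camera coordinates, as OpenCV has them; the wrist camera has in their place "hand_eye" (4x4, takes a point from camera to tool coordinates, whose origin is the TCP and whose axes are the tool frame's). Camera axes: x right, y down, z forward; pixel columns grow to the right and rows downward; lengths in m; the calibration is good to about 2 mm. A picture is of the moment at which its call begins: read the wrist's pose just before it. calibration takes no time and is no camera call.
- env.hand_in(): hands the job in, once; it reports no verdict.
The state is a dict: "clock": time; "joint_pos": joint angles; "qvel": joint speeds; "tau": joint torques, N m; "tcp_pos": TCP position; "orientation": TCP orientation; "wrist_force": force on the tool from outside, world axes, zero at the start; "ft_torque": the same for the moment, N m; "finger_gap": finger opening in m.
Only numpy, scipy, OpenCV 4.12 (cv2) and the standard library are available. Lean on these libraries where they do the work, as an engineer would, in place of code of your own. Each camera call takes 0.05 s, during which the arm holds its last target. There are 200 camera calls.

### The job

Push the flat packing plate along the table with the fingertips, nose first, under the low hold-down bridge from the side it lies on, until its upturned end rests squarely against the bridge. Keep the plate flat on the table all the way: never lift it, tip it or force it when it catches. Leave the leather roll, the tape roll and the glue bottle where they stand, and finish with the robot clear.

Things in the scene. Friction and masses are not known exactly. Their poses are not given: they have to be found in the camera images.
- packing_plate: Loose bare metal plate, 0.3 to 0.6 kg, flat on the table before the bridge's entry, askew and off to one side. Origin: centre of its underside. x points along it to the nose, y across, z up. 140 mm long (x -70 to +70), 80 wide (y -40 to +40), tongue 14 thick; nose corners cut to 62 wide over the last 9 to 16 mm. Centre of mass at x = -11 mm. An upturned end 45 mm high crosses its tail.
- plate_tail (a point): Middle of the flat back face of the plate's upturned end, at table level: 70 mm behind the plate's origin (x = -70 mm there). The upturned end is 12 mm thick, 80 mm wide and 45 mm high; this back face is the one to push on, low down so that the plate does not tip. Axes as the plate's.
- bridge: Dark steel hold-down bridge, bolted down, immovable. Origin: on the table, midway under the bar. x runs through the passage from entry to far side, y along the bar, z up. Bar: 45 mm deep (x -22.5 to +22.5), 148 mm long, 17 to 31 mm above the table (bolt heads to 38). Passage: 17 mm high, 96 mm wide (y -48 to +48) between the feet, whose flanges reach y = +-103 mm, 9 mm high (bolts 15).
- bridge_entry (a point): Foot of the bar's entry face, at table level: x = -22.5 mm, y = 0 of the bridge. Axes as the bridge's. With the plate home its upturned end rests on this face: plate_tail then lies 12 mm before this point, that is the plate's origin at x = +35.5 mm of the bridge, with both x axes alike.
- leather_roll: Bystander: upright dark brown leather roll, 33 mm across, 58 mm high, beside the plate's path on the bridge's -y side. Origin: centre of its underside. Not to be moved.
- tape_roll: Bystander: flat roll of tape, 46 mm across, 12 mm high, behind the bridge's far side, well off on its +y side. Origin: centre of its underside. Not to be moved.
- glue_bottle: Bystander: upright white glue bottle with an orange nozzle, 32 mm across, 85 mm high, beyond the far side of the bridge. Origin: centre of its underside. Not to be moved.
Things that resemble listed ones, but are neither listed nor needed, are in the scene too. What is shaped like the packing_plate but turquoise is not meant.

How it is judged:
By the outcome, as a careful person would: the job done as asked, in the order asked, and still so for the second after the job is handed in, with the robot touching nothing.
It also fails if it takes over 61 s, if anything falls off the work surface, if the arm or the gripper's body presses on something with over 40 N, if the wrist force passes 120 N, or if a joint passes its speed limit or range.

## Working session

There is one attempt and no reset: what is moved stays moved. The work goes in short steps, Python scripts to look and compute and a tool call to move; the robot and the scene stay as the last step left them, time stands still between calls to the robot, and variables do not carry over. Pictures are saved under pics/ and viewed, about 8 in all and at most 12, crops included, and the job is handed in when it is done.

Besides the shell and the picture viewer there is one more tool, called after "Emit:" by a JSON object that holds its "api" and its "payload", one argument or row to a line. carry_out: Moves the arm, as the interface text tells. Its arguments: {"type":"object","properties":{"moves":{"type":"array"},"squeeze":{"type":"number"}},"required":["moves"]}

```bash
mkdir -p pics; ls
cat > h.py <<'E'
import numpy as np, cv2
from workcell import env
from scipy.spatial.transform import Rotation as R
def ray(name,px,st=None):
    c=env.calibration(name); K=np.array(c["camera_matrix"],float)
    d=np.linalg.inv(K)@np.array([px[0],px[1],1.])
    if "rvec" in c:
        Rm=cv2.Rodrigues(np.array(c["rvec"],float))[0]; t=np.array(c["tvec"],float).ravel()
        return -Rm.T@t, Rm.T@d
    st=st or env.get_state(); q=st["orientation"]; Rt=R.from_quat([q[1],q[2],q[3],q[0]]).as_matrix()
    H=np.array(c["hand_eye"]); return np.array(st["tcp_pos"])+Rt@H[:3,3], Rt@H[:3,:3]@d
def pt(name,px,z,st=None):
    o,d=ray(name,px,st); return o+d*(z-o[2])/d[2]
def proj(name,P,st=None):
    c=env.calibration(name); K=np.array(c["camera_matrix"],float); P=np.atleast_2d(P).astype(float)
    if "rvec" in c: return cv2.projectPoints(P,np.array(c["rvec"],float),np.array(c["tvec"],float),K,None)[0][:,0]
    st=st or env.get_state(); q=st["orientation"]; Rt=R.from_quat([q[1],q[2],q[3],q[0]]).as_matrix()
    H=np.array(c["hand_eye"]); C=(((P-np.array(st["tcp_pos"]))@Rt)-H[:3,3])@H[:3,:3]
    p=C@K.T; return p[:,:2]/p[:,2:]
def snap(name,f):
    im=env.read_camera(name); cv2.imwrite("pics/"+f,im[:,:,::-1]); return im
E
python3 - <<'E'
from h import *
print(env.get_state(), env.tip_reach)
a=snap("scene","scene0.png");b=snap("side","side0.png");snap("wrist","wrist0.png")
E
```

```text
pics
{'clock': 0.0, 'joint_pos': array([ 1.18740530e+00,  3.14001514e-01,  4.49142659e-02,  1.30361137e+00,
       -1.33739167e-05,  1.43118977e+00]), 'qvel': array([-0.00054458, -0.00041429, -0.00053976, -0.00243984, -0.00120594,
        0.00268968]), 'tau': array([ 6.48233745e-04, -4.80629897e+01,  2.98530114e+01,  1.93299836e-02,
        1.01165966e-06,  4.27676561e-08]), 'tcp_pos': array([0.13860922, 0.55749981, 0.24138178]), 'orientation': array([ 4.81610474e-04,  7.87837475e-01,  6.15882463e-01, -8.20228076e-04]), 'wrist_force': array([-0.36282063,  0.4109332 , -0.94449392]), 'ft_torque': array([0.03354394, 0.02568597, 0.0048872 ]), 'finger_gap': 0.08551273634444122} 0.011
```

View pics/scene0.png

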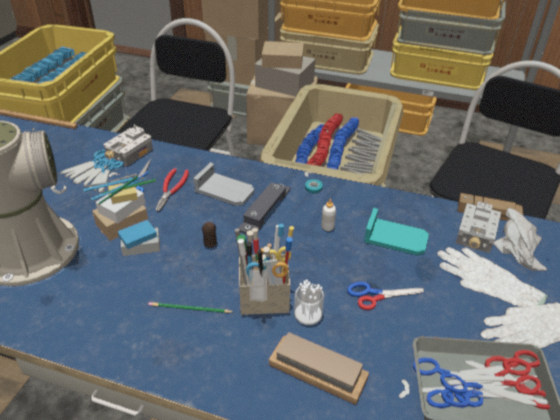

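View pics/side0.png

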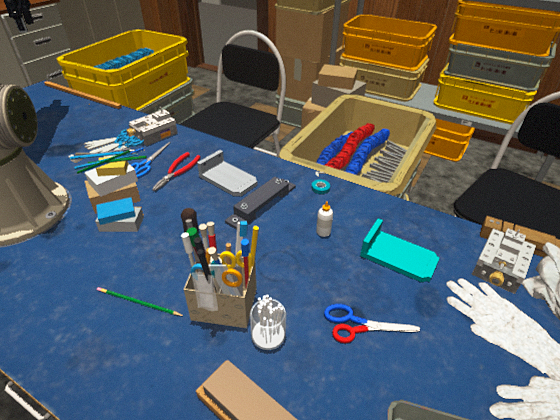

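Scene: grey plate at (225,185), upturned end at its left (205,172). The dark bridge is at (266,202), leather roll (209,235), tape (314,186), glue (329,215). The turquoise plate at (397,235) is the decoy; the bare metal one fits. The next step is an enlarged crop beside the wrist view.

Run:
```python
from h import *
s=cv2.imread("pics/scene0.png")[150:260,170:345]; d=cv2.imread("pics/side0.png")[135:245,165:340]
w=cv2.imread("pics/wrist0.png")
top=np.hstack([cv2.resize(x,(400,251),interpolation=cv2.INTER_CUBIC) for x in (s,d)])
cv2.imwrite("pics/crop0.png",top)
for n,z,ps in (("scene",0,[(197,191),(241,203),(253,187),(209,235),(314,186),(329,228)]),("side",0,[(200,181),(233,197),(256,182)])):
    for p in ps: print(n,p,pt(n,p,z).round(3))
print(proj("scene",[[.139,.558,.24],[0,0,0]]), proj("wrist",[pt("scene",(225,187),0)]))
```

```text
scene (197, 191) [ 0.419 -0.071  0.   ]
scene (241, 203) [ 0.475 -0.185  0.   ]
scene (253, 187) [ 0.541 -0.153  0.   ]
scene (209, 235) [ 0.342 -0.23   0.   ]
scene (314, 186) [ 0.667 -0.256  0.   ]
scene (329, 228) [ 0.577 -0.4    0.   ]
side (200, 181) [ 0.411 -0.09   0.   ]
side (233, 197) [ 0.457 -0.19   0.   ]
side (256, 182) [ 0.534 -0.161  0.   ]
[[-26.77440201  56.19135137]
 [ 28.95240716 249.68063362]] [[-59.06568715 467.40534767]]
```

View pics/crop0.png

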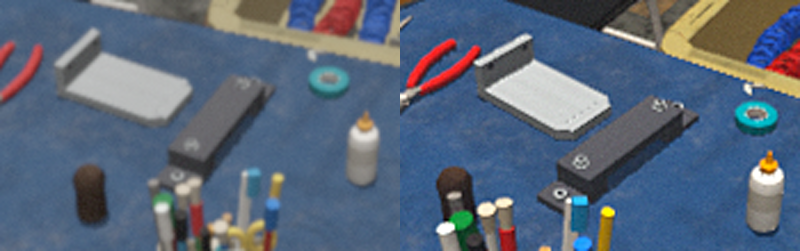

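View pics/wrist0.png

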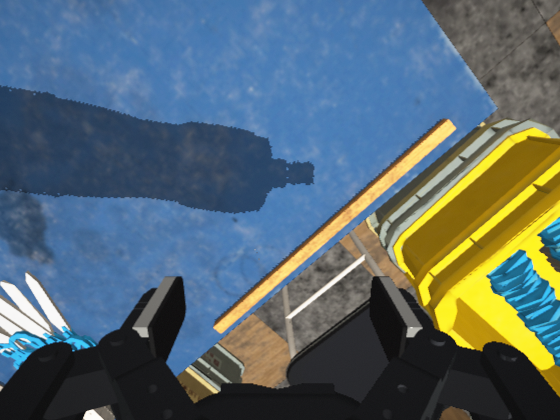

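Run:
```python
from h import *
for p in [(160,178),(272,88)]: 
    q=(p[0]/2.286+170,p[1]/2.286+150); print("flange",pt("scene",q,0.009).round(3))
for p in [(60,95),(170,123),(190,95),(148,121)]: 
    q=(p[0]/2.286+170,p[1]/2.286+150); print("plate",pt("scene",q,0.0).round(3))
print(np.array(env.calibration("wrist")["hand_eye"]).round(3),env.calibration("wrist")["camera_matrix"])
```

```text
flange [ 0.408 -0.266  0.009]
flange [ 0.601 -0.229  0.009]
plate [ 0.416 -0.071  0.   ]
plate [ 0.48  -0.193  0.   ]
plate [ 0.529 -0.169  0.   ]
plate [ 0.463 -0.175  0.   ]
[[ 1.    -0.001  0.001 -0.001]
 [ 0.     0.945  0.327 -0.083]
 [-0.001 -0.327  0.945 -0.132]
 [ 0.     0.     0.     1.   ]] [[325.99519655   0.         277.00140431]
 [  0.         325.99519655 211.72530037]
 [  0.           0.           1.        ]]
```

Emit:
{"api": "carry_out", "payload": {
  "moves": [1,-0.003,0.05,-0.02,0,0,6,1,-0.003,0.06,-0.02,0,0,6,1,-0.003,0.06,-0.01,0,0,6,1,-0.003,0.06,0,0,0,6,1,-0.003,0.06,0,0,0,6]
}}

```text
clock: 0.78
tcp_pos: [0.392, 0.4147, 0.2906]
orientation: [0.001, 0.922, 0.388, -0.002]
wrist_force: [-0.0, 0.7, 0.5]
finger_gap: 0.0855
```

Emit:
{"api": "carry_out", "payload": {
  "moves": [1,-0.005,0.06,0.0,0,0,10,1,-0.01,0.06,0,0,0,10,1,-0.015,0.06,0,0,0,10,1,-0.02,0.055,0,0,0,10,1,-0.025,0.05,0,0,0,10]
}}

```text
clock: 1.4
tcp_pos: [0.4485, 0.1359, 0.2881]
orientation: [0.003, 0.999, -0.054, -0.002]
wrist_force: [1.0, -0.7, 0.2]
finger_gap: 0.0853
```

Run:
```python
from h import *
print(env.get_state()["joint_pos"])
```

```text
[ 0.12542609  0.09982212 -0.11092709  1.36419261 -0.00451391  1.80361789]
```

Emit:
{"api": "carry_out", "payload": {
  "moves": [1,0.006,0.06,0,0,0,-10.5,1,-0.005,0.06,0,0,0,-10.5,1,-0.016,0.058,0,0,0,-10.5,1,-0.026,0.054,0,0,0,-10.5,1,-0.035,0.049,0,0,0,-10.5]
}}

```text
clock: 2.02
tcp_pos: [0.4355, -0.128, 0.2892]
orientation: [0.002, 0.94, 0.34, -0.002]
wrist_force: [0.6, 0.8, -0.4]
finger_gap: 0.0855
```

Emit:
{"api": "carry_out", "payload": {
  "moves": [1,0,0,0,0,0,-10.5,1,0,0,0,0,0,-10.5,1,0,0,0,0,0,-10.5,1,0,0,0,0,0,-10.5,1,0,0,0,0,0,-10.5]
}}

```text
clock: 2.65
tcp_pos: [0.4338, -0.1327, 0.2876]
orientation: [-0.001, 0.687, 0.727, -0.004]
wrist_force: [0.8, 0.6, -0.2]
finger_gap: 0.0852
```

Emit:
{"api": "carry_out", "payload": {
  "moves": [1,0,0,0,0,0,-10.5,1,0,0,0,0,0,-10.5,1,0,0,0,0,0,-10.5,1,0,0,0,0,0,-10.5,1,0,0,0,0,0,-10.5]
}}

```text
clock: 3.28
tcp_pos: [0.4327, -0.1323, 0.2862]
orientation: [-0.004, 0.284, 0.959, -0.002]
wrist_force: [0.0, -0.2, 0.1]
finger_gap: 0.0854
```

Emit:
{"api": "carry_out", "payload": {
  "moves": [1,0,0,0,0,0,-10.5,1,0,0,0,0,0,-10.5,1,0,0,0,0,0,-10.5,1,0,0,0,0,0,-7,1,0,0,0,0,0,0]
}}

```text
clock: 3.9
tcp_pos: [0.4317, -0.1318, 0.2849]
orientation: [-0.006, -0.056, 0.998, -0.0]
wrist_force: [-0.1, 0.3, 0.7]
finger_gap: 0.0854
```

Run:
```python
from h import *
s=env.get_state(); print(s["joint_pos"],s["tcp_pos"],s["orientation"])
snap("wrist","w1.png")
```

```text
[-0.47021328  0.07201056 -0.14957376  1.35952225 -0.00639963 -2.15324422] [ 0.43174119 -0.13176248  0.28492754] [-6.06481376e-03 -5.61032927e-02  9.98406534e-01 -1.76978336e-04]
```

View pics/w1.png

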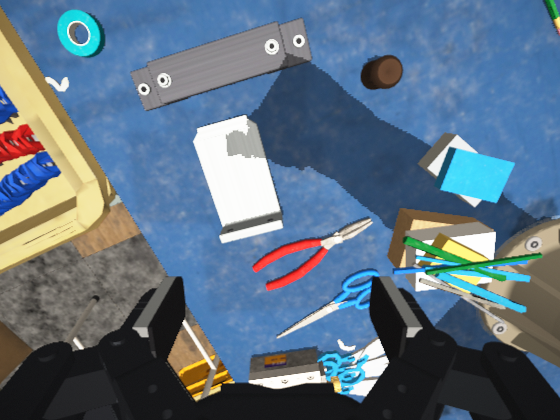

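Wrist view: plate nose up at (220,120), upturned end at (252,232); bridge above it, flange bolts (144,90) and (298,41), bar bolts (163,80) and (271,47); leather roll (382,72), tape (81,33). I'll enlarge it for exact corners.

Run:
```python
import cv2
w=cv2.imread("pics/w1.png")[10:250,120:330]
cv2.imwrite("pics/w1c.png",cv2.resize(w,None,fx=2.5,fy=2.5,interpolation=cv2.INTER_CUBIC))
```

```text
(no output)
```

View pics/w1c.png

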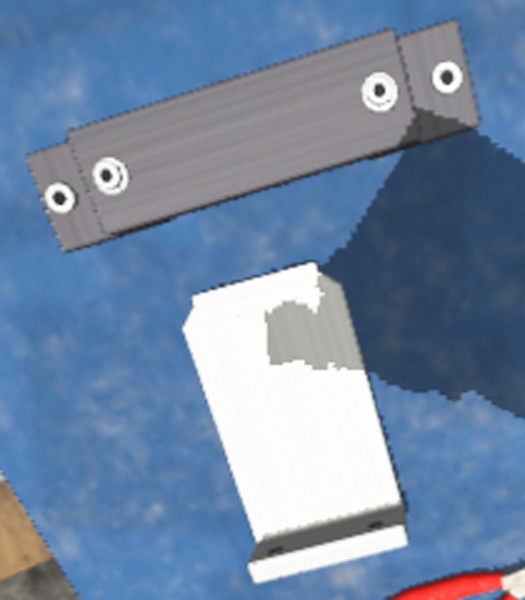

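```bash
cat > pose.py <<'E'
from h import *
st=env.get_state()
def W(p,z,off=(120,10),f=2.5): return pt("wrist",((p[0]+.5)/f-.5+off[0],(p[1]+.5)/f-.5+off[1]),z,st)[:2]
E
python3 - <<'E'
from pose import *
P=lambda *a:np.array(a).round(4)
ob=[W((60,198),.013),W((447,77),.013)]; ib=[W((109,176),.036),W((379,91),.036)]
print("bolts mid",np.mean(ob,0),np.mean(ib,0),"len",np.linalg.norm(ob[1]-ob[0]),np.linalg.norm(ib[1]-ib[0]))
for b in (ob,ib): d=b[1]-b[0]; print("bar dir deg",np.degrees(np.arctan2(-d[1],-d[0])))
# bar top corners
c=[W((69,130),.031),W((394,30),.031),W((411,144),.031),W((104,236),.031)]
print("bar top",P(*c),np.mean(c,0))
t=[W((256,582),.045),W((409,544),.045),W((404,525),.045),W((248,564),.045)]
print("tail top",P(*t),"w",np.linalg.norm(t[1]-t[0]))
n=[W((193,298),.014),W((317,263),.014)]; L=[W((184,328),.014),W((250,532),.014)]; Rr=[W((345,285),.014),W((400,500),.014)]
print("nose",P(*n),"wid",np.linalg.norm(n[1]-n[0]))
for e in (L,Rr): d=e[0]-e[1]; print("edge dir",np.degrees(np.arctan2(d[1],d[0])))
for a in (t[0]-t[1],t[3]-t[2],n[0]-n[1]): print("y dir",np.degrees(np.arctan2(a[1],a[0])))
tm=(t[0]+t[1])/2; nm=(n[0]+n[1])/2; print("tail mid",tm,"nose mid",nm,np.linalg.norm(nm-tm),np.degrees(np.arctan2(*(nm-tm)[::-1])))
o,_=ray("wrist",(0,0),st);print("cam",o)
print("leather",pt("wrist",(388,68),.058,st),"tcp yaw deg",2*np.degrees(np.arctan2(st["orientation"][2],st["orientation"][1])))
E
```

```text
bolts mid [ 0.50800963 -0.24534095] [ 0.50764967 -0.2451269 ] len 0.18468758192753243 0.12146021724989907
bar dir deg 22.18423248035527
bar dir deg 22.251870830800783
bar top [[ 0.5824 -0.2388]
 [ 0.4477 -0.2923]
 [ 0.4356 -0.2498]
 [ 0.5677 -0.1969]] [ 0.50835571 -0.24441574]
tail top [[ 0.4889 -0.0412]
 [ 0.4156 -0.0696]
 [ 0.4191 -0.0792]
 [ 0.4934 -0.0505]] w 0.078659554115889
nose [[ 0.531  -0.1723]
 [ 0.4733 -0.1949]] wid 0.061982131317094784
edge dir -69.92024428026944
edge dir -69.8729611135499
y dir 21.11423827786535
y dir 21.100652340067214
y dir 21.396345062111767
tail mid [ 0.45224862 -0.05539936] nose mid [ 0.50218007 -0.18360667] 0.13758729679648665 -68.721144263402
cam [ 0.4439849  -0.21635476  0.41661727]
leather [ 0.33138324 -0.2585805   0.058     ] tcp yaw deg 186.38258059923206
```

Run:
```python
from pose import *
o1,d1=ray("scene",(266,162)); o2,d2=ray("side",(281,154))
A=np.stack([d1,-d2],1); s=np.linalg.lstsq(A,o2-o1,rcond=None)[0]; print("tote corner",o1+s[0]*d1,o2+s[1]*d2)
o3,d3=ray("wrist",(107,200),st); A=np.stack([d1,-d3],1); s=np.linalg.lstsq(A,o3-o1,rcond=None)[0]; print("tote w",o1+s[0]*d1,o3+s[1]*d3)
b=np.array([.508,-.245]);
for p in [(107,200),(135,240),(235,385)]:
    q=pt("wrist",p,0,st)[:2]; print(p,q,"yb",(q-b)@[.926,.378],"xb",(q-b)@[.378,-.926])
```

```text
tote corner [ 0.64779595 -0.08138903 -0.00584292] [ 0.65322271 -0.07889629  0.00192566]
tote w [ 0.6678739  -0.05776243 -0.02744958] [ 0.66363848 -0.05523891 -0.0286259 ]
(107, 200) [ 0.64951635 -0.06559748] yb 0.1988582916422313 xb -0.11263355079777151
(135, 240) [ 0.61448573 -0.01105376] yb 0.18703746090513315 xb -0.17638260957263743
(235, 385) [0.45867065 0.23563945] yb 0.13600273645547942 xb -0.46371862288091753
```

Emit:
{"api": "carry_out", "payload": {
  "moves": [0.2,0,0,0,0,0,10.6,0.2,0,0,0,0,0,10.6,0.2,0,0,0,0,0,10.6,0.2,0,0,0,0,0,10.6,0.2,0,0,0,0,0,10.6]
}}

```text
clock: 4.58
tcp_pos: [0.4313, -0.1316, 0.2844]
orientation: [-0.006, 0.404, 0.915, -0.003]
wrist_force: [0.4, 0.7, 0.4]
finger_gap: 0.0512
```

Emit:
{"api": "carry_out", "payload": {
  "moves": [0.2,0,0,0,0,0,10.6,0.2,0,0,0,0,0,10.6,0.2,0,0,0,0,0,2,0.2,0,0,0,0,0,0,0.2,0,0,0,0,0,0]
}}

```text
clock: 5.2
tcp_pos: [0.431, -0.1314, 0.284]
orientation: [-0.006, 0.585, 0.811, -0.004]
wrist_force: [0.5, -0.5, -0.5]
finger_gap: 0.0509
```

Emit:
{"api": "carry_out", "payload": {
  "moves": [0.2,0.002,0.055,-0.01,-0.8,-0.3,-3.8,0.2,0.002,0.057,0.05,0,0,0,0.2,0,0,0.06,0,0,0,0.2,0,0,0.06,0,0,0,0.2,0,0,0,0,0,0]
}}

```text
clock: 5.82
tcp_pos: [0.5309, -0.0917, 0.1287]
orientation: [0.002, 0.557, 0.83, 0.001]
wrist_force: [-0.0, 0.1, 1.5]
finger_gap: 0.0513
```

```bash
cat > tp.py <<'E'
from h import *
import sys
def tp(b=np.array([.508,-.245]),th=-67.8):
    s=env.get_state(); q=s["orientation"]; M=R.from_quat([q[1],q[2],q[3],q[0]]).as_matrix()
    t=np.radians(th); xb=np.array([np.cos(t),np.sin(t)]); yb=np.array([-xb[1],xb[0]])
    r=np.array(s["tcp_pos"])[:2]-b
    print("tcp bridge xy mm",(r@xb*1e3).round(1),(r@yb*1e3).round(1),"z",round(s["tcp_pos"][2]*1e3,1),"toolx yaw",np.degrees(np.arctan2(M[1,0],M[0,0])).round(2),"toolz",M[:,2].round(4),"t",s["clock"],"F",np.round(s["wrist_force"],1),"j",np.round(s["joint_pos"],2))
E
python3 -c "from tp import *;tp()"
```

```text
tcp bridge xy mm -133.2 79.1 z 128.7 toolx yaw 112.3 toolz [ 0.0049 -0.0016 -1.    ] t 5.825 F [-0.   0.1  1.5] j [-0.32  0.3  -0.26  1.01  0.   -0.71]
```

Emit:
{"api": "carry_out", "payload": {
  "moves": [0.2,0.006,0.008,0.03,0,0,0,0.2,0,0,0.04,0,0,0,0.2,0,0,0.03,0,0,0,0.2,0,0,0,0,0,0,0.2,0,0,0,0,0,0]
}}

```text
clock: 6.45
tcp_pos: [0.547, -0.0869, 0.0406]
orientation: [0.012, 0.558, 0.83, 0.003]
wrist_force: [0.1, -1.0, 0.5]
finger_gap: 0.051
```

```bash
python3 -c "
from tp import *;tp();snap('wrist','w2.png')"
```

```text
tcp bridge xy mm -131.7 95.8 z 40.6 toolx yaw 112.22 toolz [ 0.0229 -0.0073 -0.9997] t 6.45 F [ 0.1 -1.   0.5] j [-0.3   0.4  -0.36  0.79 -0.   -0.69]
```

View pics/w2.png

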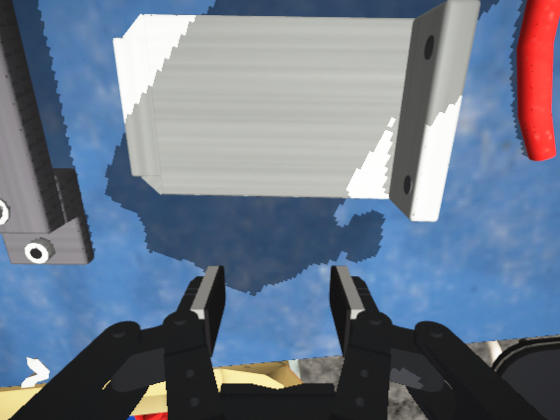

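Plate fills the top of this view: nose chamfers at left (130,30)/(150,190), its +y edge (162,193)–(385,198), upturned end at right (430,110). Fingers are at (212,270)/(340,270), clear of the plate; the bridge is at the far left.

```bash
cat > br.py <<'E'
from h import *
B0=np.array([.508,-.245]); t=np.radians(-67.8); xb=np.array([np.cos(t),np.sin(t)]); yb=np.array([-xb[1],xb[0]])
def br(px,z,st=None,name="wrist"):
    r=pt(name,px,z,st)[:2]-B0; return np.array([r@xb,r@yb])*1e3
E
python3 - <<'E'
from br import *
for n,p,z in [("edge+y nose",(162,193),.014),("edge+y tail",(385,198),.014),("edge-y nose",(142,14),.014),("edge-y tail",(413,18),.014),("nose",(132,175),.014),("nose",(115,40),.014),("endtop+y back",(437,220),.045),("endtop +y front",(412,220),.045),("bolt",(37,252),.013)]:
    print(n,br(p,z).round(1))
E
```

```text
edge+y nose [-71.8  57.9]
edge+y tail [-184.   60.]
edge-y nose [-72.9 -20.8]
edge-y tail [-186.7  -19. ]
nose [-58.   48.7]
nose [-59.8 -11. ]
endtop+y back [-196.1   59.5]
endtop +y front [-185.9   59.6]
bolt [ 1.4 92.2]
```

Emit:
{"api": "carry_out", "payload": {
  "moves": [0.2,0.006,-0.008,0.012,1.1,0.9,0,0.2,0,0,0.01,0,0,0,0.2,0,0,0,0,0,0,0.2,0,0,0,0,0,0,0.2,0,0,0,0,0,0]
}}

```text
clock: 7.12
tcp_pos: [0.5386, -0.0849, 0.0198]
orientation: [0.001, 0.558, 0.83, 0.0]
wrist_force: [0.6, 0.2, -0.3]
finger_gap: 0.0511
```

```bash
python3 -c "from tp import *;tp()"
```

```text
tcp bridge xy mm -136.7 88.9 z 19.8 toolx yaw 112.22 toolz [ 1.6e-03 -8.0e-04 -1.0e+00] t 7.125 F [ 0.6  0.2 -0.3] j [-0.3   0.43 -0.38  0.77 -0.   -0.69]
```

Emit:
{"api": "carry_out", "payload": {
  "moves": [0.2,0,0,0.008,0,0,0,0.2,0,-0.006,0.001,0,0,0,0.2,0,-0.006,0,0,0,0,0.2,0,-0.005,0,0,0,0,0.2,0,0,0,0,0,0]
}}

```text
clock: 7.75
tcp_pos: [0.5216, -0.0918, 0.0102]
orientation: [0.001, 0.558, 0.83, 0.0]
wrist_force: [0.7, 0.6, 0.3]
finger_gap: 0.0513
```

```bash
python3 -c "from tp import *;tp()"
```

```text
tcp bridge xy mm -136.7 70.4 z 10.2 toolx yaw 112.21 toolz [ 1.5e-03 -8.0e-04 -1.0e+00] t 7.75 F [0.7 0.6 0.3] j [-0.33  0.41 -0.43  0.73 -0.   -0.71]
```

Emit:
{"api": "carry_out", "payload": {
  "moves": [0.2,0,-0.003,0,0,0,0,0.2,0,-0.003,0,0,0,0,0.2,0,-0.003,0,0,0,0,0.2,0,-0.003,0,0,0,0,0.2,0,0,0,0,0,0]
}}

```text
clock: 8.38
tcp_pos: [0.5108, -0.0966, 0.0106]
orientation: [0.002, 0.558, 0.83, 0.001]
wrist_force: [-0.4, 0.4, -0.6]
finger_gap: 0.0513
```

```bash
python3 -c "from tp import *;tp()"
```

```text
tcp bridge xy mm -136.3 58.6 z 10.6 toolx yaw 112.23 toolz [ 3.6e-03 -6.0e-04 -1.0e+00] t 8.375 F [-0.4  0.4 -0.6] j [-0.34  0.4  -0.45  0.72  0.   -0.73]
```

Emit:
{"api": "carry_out", "payload": {
  "moves": [0.2,0,-0.003,0,0,0,0,0.2,0,-0.003,0,0,0,0,0.2,0,0,0,0,0,0,0.2,0,0,0,0,0,0,0.2,0,0,0,0,0,0]
}}

```text
clock: 9.0
tcp_pos: [0.505, -0.0991, 0.0106]
orientation: [0.002, 0.558, 0.83, 0.001]
wrist_force: [1.3, 0.8, -1.5]
finger_gap: 0.051
```

```bash
python3 -c "
from tp import *;tp();snap('wrist','w3.png')"
```

```text
tcp bridge xy mm -136.2 52.4 z 10.6 toolx yaw 112.23 toolz [ 4.e-03 -7.e-04 -1.e+00] t 9.0 F [ 1.3  0.8 -1.5] j [-0.35  0.39 -0.47  0.71  0.   -0.74]
```

View pics/w3.png

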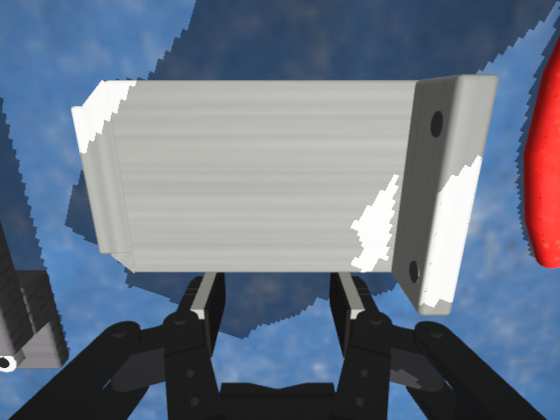

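The fingertips at (212,275) and (342,275) touch the plate's +y edge, row 271. The far edge runs (104,81)–(415,80), so the plate now lies parallel to the jaws.

Run:
```python
from br import *
for n,p,z in [("edge+y nose",(134,271),.014),("edge+y tail",(392,271),.014),("edge-y nose",(104,81),.014),("edge-y tail",(415,80),.014),("nose",(100,252),.014),("nose",(74,107),.014),("endtop+y back",(449,306),.045),("endtop+y front",(420,315),.045),("endtop-y front",(460,76),.045),("bolt",(6,364),.013)]:
    print(n,br(p,z).round(1))
```

```text
edge+y nose [-71.2  41.4]
edge+y tail [-185.9   41.2]
edge-y nose [-71.6 -37.2]
edge-y tail [-185.1  -37.5]
nose [-57.7  32. ]
nose [-58.7 -28.1]
endtop+y back [-195.2   37.5]
endtop+y front [-185.5   41.3]
endtop-y front [-185.2  -37.1]
bolt [ 1.3 94.9]
```

Run:
```python
from br import *
for p in [(520,170),(520,200),(535,262),(545,268),(545,60),(559,15)]: print(p,br(p,.01).round(1))
```

```text
(520, 170) [-234.5   -3.5]
(520, 200) [-237.7    9.4]
(535, 262) [-251.7   38.8]
(545, 268) [-257.1   41.9]
(545, 60) [-233.6  -44.6]
(559, 15) [-234.6  -59.1]
```

Emit:
{"api": "carry_out", "payload": {
  "moves": [0.2,0,0.015,0,0,0,0,0.2,0,0.01,-0.04,0,0,0,0.2,0.03,0,-0.06,0,0,-10.5,0.2,0.03,0,-0.04,0,0,-10.5,0.2,0,0,0,0,0,-10.5]
}}

```text
clock: 9.68
tcp_pos: [0.5035, -0.0354, 0.1517]
orientation: [0.001, 0.304, 0.953, 0.0]
wrist_force: [0.3, -0.4, 0.7]
finger_gap: 0.0516
```

Emit:
{"api": "carry_out", "payload": {
  "moves": [0.2,0,0,0,0,0,-10.5,0.2,0,0,0,0,0,-10.5,0.2,0,0,0,0,0,-10.5,0.2,0,0,0,0,0,-10.5,0.2,0,0,0,0,0,-10.5]
}}

```text
clock: 10.3
tcp_pos: [0.5074, -0.033, 0.1542]
orientation: [0.003, -0.158, 0.987, -0.001]
wrist_force: [0.1, 0.1, 0.3]
finger_gap: 0.0513
```

```bash
python3 -c "
from tp import *;tp()"
```

```text
tcp bridge xy mm -196.6 79.5 z 154.2 toolx yaw -161.85 toolz [ 0.0062 -0.0018 -1.    ] t 10.3 F [0.1 0.1 0.3] j [-0.22  0.23 -0.29  1.05 -0.   -2.11]
```

Emit:
{"api": "carry_out", "payload": {
  "moves": [0.2,0.04,0.009,0,-0.2,0.3,-4,0.2,0.038,0.009,0,0,0,0,0.2,0,0,0.03,0,0,0,0.2,0,0,0,0,0,0,0.2,0,0,0,0,0,0]
}}

```text
clock: 10.92
tcp_pos: [0.43, -0.0424, 0.1253]
orientation: [0.001, -0.195, 0.981, -0.001]
wrist_force: [0.1, -0.6, 0.2]
finger_gap: 0.0513
```

```bash
python3 -c "
from tp import *;tp()"
```

```text
tcp bridge xy mm -217.0 4.3 z 125.3 toolx yaw -157.51 toolz [ 0.0025 -0.0019 -1.    ] t 10.925 F [ 0.1 -0.6  0.2] j [-0.28  0.11 -0.51  0.95 -0.   -2.25]
```

Emit:
{"api": "carry_out", "payload": {
  "moves": [0.2,0.0025,-0.003,0.03,0,0,0.3,0.2,0,0,0.03,0,0,0,0.2,0,0,0.01,0,0,0,0.2,0,0,0,0,0,0,0.2,0,0,0,0,0,0]
}}

```text
clock: 11.55
tcp_pos: [0.436, -0.0474, 0.059]
orientation: [0.005, -0.193, 0.981, -0.003]
wrist_force: [0.1, -0.6, 0.7]
finger_gap: 0.0516
```

```bash
python3 -c "
from tp import *;tp();snap('wrist','w4.png')"
```

```text
tcp bridge xy mm -210.2 8.0 z 59.0 toolx yaw -157.72 toolz [ 0.0113 -0.0045 -0.9999] t 11.55 F [ 0.1 -0.6  0.7] j [-0.29  0.19 -0.6   0.76 -0.   -2.25]
```

View pics/w4.png

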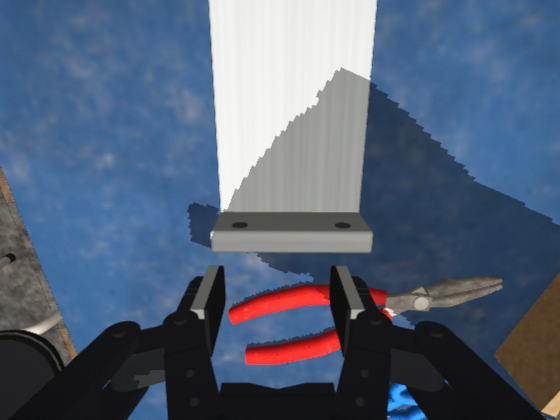

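Tail's top edge spans columns 211–372 at row 250; the fingers (215/340, row 268) stand behind it, about 14 px left of centre. The pliers' handle lies behind, with its front at about (330,284).

Run:
```python
from br import *
for n,p,z in [("tail back",(212,251),.045),("tail back",(372,250),.045),("edge",(220,200),.014),("edge",(363,200),.014),("edge",(210,10),.014),("edge",(377,10),.014),("pl",(325,284),.012),("pl",(385,291),.012),("pl",(270,293),.012)]: print(n,br(p,z).round(1))
```

```text
tail back [-195.5   41.4]
tail back [-194.5  -37.6]
edge [-178.4   41.9]
edge [-178.1  -39.2]
edge [-84.   41.5]
edge [-84.1 -37.8]
pl [-233.6  -20.6]
pl [-238.4  -58.6]
pl [-240.4   13.9]
```

Emit:
{"api": "carry_out", "payload": {
  "moves": [0.2,0.006,0.004,0.015,-0.6,0.6,0,0.2,0.001,0.001,0.015,-0.1,0.1,0,0.2,0,0,0.008,0,0,0,0.2,0,0,0,0,0,0,0.2,0,0,0,0,0,0]
}}

```text
clock: 12.22
tcp_pos: [0.4276, -0.0455, 0.02]
orientation: [-0.002, -0.193, 0.981, 0.001]
wrist_force: [0.2, -0.2, 1.0]
finger_gap: 0.0513
```

```bash
python3 -c "
from tp import *;tp()"
```

```text
tcp bridge xy mm -215.1 1.0 z 20.0 toolx yaw -157.73 toolz [-0.0041  0.0021 -1.    ] t 12.225 F [ 0.2 -0.2  1. ] j [-0.29  0.25 -0.65  0.67  0.   -2.25]
```

Emit:
{"api": "carry_out", "payload": {
  "moves": [0.2,0,0,0.009,0.1,-0.1,0,0.2,0,-0.003,0.0,0,0,0,0.2,0,-0.004,0,0,0,0,0.2,0,-0.004,0,0,0,0,0.2,0,-0.004,0,0,0,0]
}}

```text
clock: 12.85
tcp_pos: [0.4332, -0.059, 0.0109]
orientation: [-0.001, -0.194, 0.981, 0.002]
wrist_force: [-1.1, 3.4, 1.3]
finger_gap: 0.051
```

```bash
python3 -c "
from tp import *;tp()"
```

```text
tcp bridge xy mm -200.5 1.0 z 10.9 toolx yaw -157.66 toolz [-0.0019  0.0034 -1.    ] t 12.85 F [-1.1  3.4  1.3] j [-0.32  0.27 -0.65  0.65  0.   -2.28]
```

Emit:
{"api": "carry_out", "payload": {
  "moves": [0.2,0,-0.005,0,0,0,0,0.2,0,-0.005,0,0,0,0,0.2,0,-0.005,0,0,0,0,0.2,0,-0.005,0,0,0,0,0.2,0,0,0,0,0,0]
}}

```text
clock: 13.48
tcp_pos: [0.4416, -0.0794, 0.0109]
orientation: [-0.0, -0.193, 0.981, 0.002]
wrist_force: [-0.4, 1.4, 0.3]
finger_gap: 0.0511
```

```bash
python3 -c "
from tp import *;tp();snap('wrist','w5.png')"
```

```text
tcp bridge xy mm -178.4 1.1 z 10.9 toolx yaw -157.7 toolz [-0.0016  0.0032 -1.    ] t 13.475 F [-0.4  1.4  0.3] j [-0.36  0.29 -0.62  0.66  0.   -2.32]
```

View pics/w5.png

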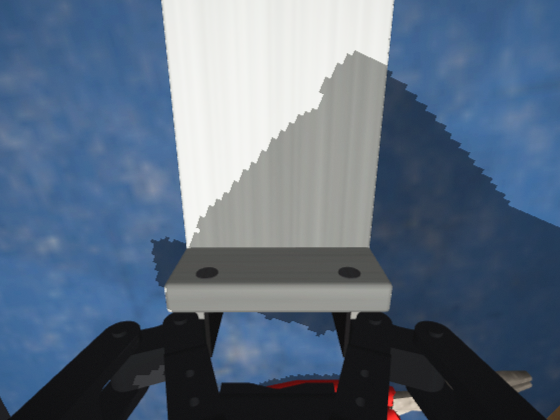

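The tail is square to the fingers and centred: top edge columns 166–392 at row 285, fingers behind at 205 and 350. I'm pushing on while watching the force.

Emit:
{"api": "carry_out", "payload": {
  "moves": [0.2,0,-0.005,0,0,0,0,0.2,0,-0.005,0,0,0,0,0.2,0,-0.005,0,0,0,0,0.2,0,-0.005,0,0,0,0,0.2,0,-0.005,0,0,0,0]
}}

```text
clock: 14.15
tcp_pos: [0.4507, -0.1026, 0.0108]
orientation: [-0.001, -0.194, 0.981, 0.003]
wrist_force: [-1.3, 4.2, 3.4]
finger_gap: 0.051
```

Emit:
{"api": "carry_out", "payload": {
  "moves": [0.2,0,-0.005,0,0,0,0,0.2,0,-0.005,0,0,0,0,0.2,0,-0.005,0,0,0,0,0.2,0,-0.005,0,0,0,0,0.2,0,-0.005,0,0,0,0]
}}

```text
clock: 14.78
tcp_pos: [0.4607, -0.1271, 0.0108]
orientation: [-0.001, -0.194, 0.981, 0.003]
wrist_force: [-1.3, 4.1, 3.6]
finger_gap: 0.0511
```

```bash
python3 -c "
from br import *
from tp import *;tp();im=snap('wrist','w6.png');g=cv2.cvtColor(im,cv2.COLOR_RGB2HSV)
for y in (120,180,230,285):
    m=np.where(g[y,:,1]<60)[0]; m=m[(m>100)&(m<460)]; print(y,m[0],m[-1],br((m[0],y),.045 if y>250 else .014),br((m[-1],y),.045 if y>250 else .014))
"
```

```text
tcp bridge xy mm -127.0 0.8 z 10.8 toolx yaw -157.62 toolz [-0.0031  0.0058 -1.    ] t 14.775 F [-1.3  4.1  3.6] j [-0.44  0.34 -0.55  0.69  0.   -2.4 ]
120 173 382 [-47.98602859  41.49642947] [-47.78680924 -37.69724214]
180 179 376 [-71.29166143  41.48915688] [-71.08631605 -37.82962709]
230 184 371 [-93.06423404  41.48236268] [-92.85314904 -37.95330357]
285 164 391 [-100.55286824   40.67250101] [-100.33956887  -37.12120131]
```

Emit:
{"api": "carry_out", "payload": {
  "moves": [0.2,0,-0.005,0,0,0,0,0.2,0,-0.005,0,0,0,0,0.2,0,-0.005,0,0,0,0,0.2,0,-0.005,0,0,0,0,0.2,0,-0.005,0,0,0,0]
}}

```text
clock: 15.45
tcp_pos: [0.4706, -0.1513, 0.0107]
orientation: [-0.001, -0.194, 0.981, 0.004]
wrist_force: [-1.3, 4.4, 4.7]
finger_gap: 0.0511
```

Emit:
{"api": "carry_out", "payload": {
  "moves": [0.2,0,-0.005,0,0,0,0,0.2,0,-0.005,0,0,0,0,0.2,0,-0.005,0,0,0,0,0.2,0,-0.004,0,0,0,0,0.2,0,0,0,0,0,0]
}}

```text
clock: 16.08
tcp_pos: [0.478, -0.1697, 0.0107]
orientation: [-0.001, -0.194, 0.981, 0.004]
wrist_force: [-0.9, 3.1, 1.9]
finger_gap: 0.0511
```

```bash
python3 -c "
from tp import *;tp();im=snap('wrist','w7.png')"
```

```text
tcp bridge xy mm -81.1 0.7 z 10.7 toolx yaw -157.59 toolz [-0.004   0.0074 -1.    ] t 16.075 F [-0.9  3.1  1.9] j [-0.5   0.38 -0.48  0.72  0.   -2.46]
```

View pics/w7.png

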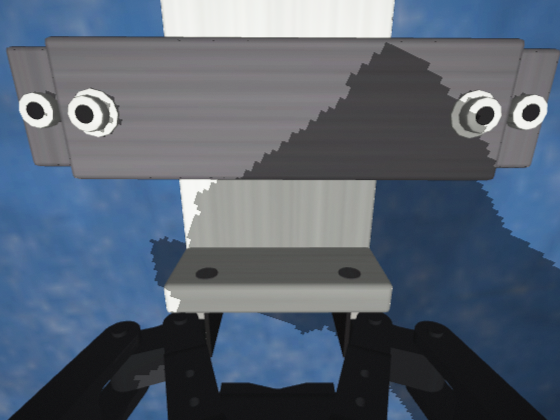

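The plate is through: bar entry edge runs (75,177)–(492,180), the tail's front top edge is at row 248, and both plate edges are clear of the feet.

Run:
```python
from br import *
for n,p,z in [("bar",(76,177),.031),("bar",(492,180),.031),("bolt",(36,110),.013),("bolt",(530,112),.013),("tailfront",(190,248),.045),("tailfront",(370,248),.045)]: print(n,br(p,z).round(1))
```

```text
bar [-21.1  71.7]
bar [-21.6 -73.1]
bolt [ 0.4 92.9]
bolt [  0.3 -93.7]
tailfront [-41.4  30.3]
tailfront [-41.2 -28.7]
```

Emit:
{"api": "carry_out", "payload": {
  "moves": [0.2,0,-0.005,0,0,0,0.3,0.2,0,-0.005,0,0,0,0,0.2,0,-0.005,0,0,0,0,0.2,0,-0.005,0,0,0,0,0.2,0,-0.004,0,0,0,0]
}}

```text
clock: 16.75
tcp_pos: [0.4861, -0.19, 0.0107]
orientation: [-0.002, -0.193, 0.981, 0.006]
wrist_force: [-2.1, 5.2, 5.3]
finger_gap: 0.0511
```

Emit:
{"api": "carry_out", "payload": {
  "moves": [0.2,0,-0.003,0,0,0,0,0.2,0,-0.002,0,0,0,0,0.2,0,-0.001,0,0,0,0,0.2,0,-0.001,0,0,0,0,0.2,0,-0.001,0,0,0,0]
}}

```text
clock: 17.38
tcp_pos: [0.4883, -0.196, 0.0108]
orientation: [-0.002, -0.193, 0.981, 0.008]
wrist_force: [-2.7, 5.3, 4.2]
finger_gap: 0.0518
```

```bash
python3 -c "
from tp import *;tp()"
```

```text
tcp bridge xy mm -52.8 0.3 z 10.8 toolx yaw -157.71 toolz [-0.0074  0.0155 -0.9999] t 17.375 F [-2.7  5.3  4.2] j [-0.54  0.42 -0.42  0.75  0.01 -2.5 ]
```

Emit:
{"api": "carry_out", "payload": {
  "moves": [0.2,0,-0.003,0,0.5,0,0,0.2,0,-0.003,0,0.3,0,0,0.2,0,-0.002,0,0,0,0,0.2,0,-0.002,0,0,0,0,0.2,0,0,0,0,0,0]
}}

```text
clock: 18.0
tcp_pos: [0.4899, -0.2004, 0.0107]
orientation: [-0.001, -0.194, 0.981, 0.006]
wrist_force: [-0.9, 0.7, 2.2]
finger_gap: 0.0516
```

```bash
python3 -c "
from tp import *;tp()"
```

```text
tcp bridge xy mm -48.1 0.1 z 10.7 toolx yaw -157.61 toolz [-0.0052  0.012  -0.9999] t 18.0 F [-0.9  0.7  2.2] j [-0.54  0.42 -0.41  0.75  0.01 -2.51]
```

Emit:
{"api": "carry_out", "payload": {
  "moves": [0.2,0,-0.003,0,0.3,0,0,0.2,0,-0.003,0,0,0,0,0.2,0,-0.002,0,0,0,0,0.2,0,-0.002,0,0,0,0,0.2,0,-0.002,0,0,0,0]
}}

```text
clock: 18.62
tcp_pos: [0.4896, -0.2, 0.0107]
orientation: [-0.002, -0.195, 0.981, 0.015]
wrist_force: [-3.2, 10.5, 8.8]
finger_gap: 0.0511
```

```bash
python3 -c "
from br import *
from tp import *;tp();im=snap('wrist','w8.png');g=cv2.cvtColor(im,cv2.COLOR_RGB2GRAY)
for x in (180,230,277,330,380): print(x,[int(v) for v in g[180:320:4,x]])
"
```

```text
tcp bridge xy mm -48.6 0.0 z 10.7 toolx yaw -157.48 toolz [-0.0101  0.0291 -0.9995] t 18.625 F [-3.2 10.5  8.8] j [-0.55  0.43 -0.4   0.76  0.02 -2.51]
180 [101, 66, 66, 68, 129, 121, 120, 125, 121, 98, 70, 69, 69, 66, 68, 68, 68, 108, 122, 125, 121, 84, 83, 82, 84, 84, 130, 202, 243, 241, 220, 149, 148, 79, 21]
230 [69, 66, 65, 69, 71, 69, 68, 67, 67, 68, 69, 69, 69, 67, 66, 69, 68, 69, 69, 68, 65, 84, 83, 84, 85, 83, 101, 147, 158, 154, 148, 148, 149, 124, 100]
277 [69, 68, 66, 67, 70, 70, 68, 68, 68, 68, 70, 69, 68, 68, 67, 69, 69, 68, 70, 68, 66, 84, 84, 82, 86, 83, 101, 146, 161, 155, 148, 150, 152, 126, 103]
330 [68, 68, 66, 68, 70, 72, 69, 67, 69, 68, 70, 68, 69, 68, 68, 69, 68, 67, 67, 67, 67, 81, 85, 83, 85, 83, 99, 146, 160, 156, 151, 150, 151, 129, 56]
380 [68, 67, 66, 67, 69, 70, 67, 66, 69, 66, 69, 68, 68, 67, 68, 68, 67, 64, 67, 65, 65, 60, 81, 83, 84, 83, 96, 143, 162, 157, 153, 151, 150, 132, 21]
```

```bash
python3 -c "
from br import *
im=cv2.imread('pics/w8.png',0)
for x in (200,230,277,330,360):
    c=im[:,x].astype(float)
    d=np.diff(cv2.GaussianBlur(im,(3,3),0)[:,x].astype(float))
    e=255+np.argmax(d[255:275]); f=278+np.argmax(d[278:292]); k=305+np.argmin(d[305:318])
    print(x,e,f,k,br((x,e+.5),.031).round(1),br((x,f+.5),.045).round(1),br((x,k+.5),.045).round(1))
c=cv2.imread('pics/w8.png')[150:340,120:440]; cv2.imwrite('pics/w8c.png',cv2.resize(c,None,fx=2.4,fy=2.4,interpolation=cv2.INTER_CUBIC))
s=snap('scene','s2.png');d=snap('side','d2.png')
"
```

```text
200 262 278 317 [-21.2  30.3] [-19.4  27. ] [-35.5  28.3]
230 262 285 311 [-21.2  18.9] [-22.1  17. ] [-32.8  17.5]
277 262 285 312 [-21.   1.] [-22.   1.] [-33.1   0.9]
330 263 285 312 [-21.3 -19.1] [-21.8 -17.1] [-33.  -17.8]
360 263 284 312 [-21.3 -30.5] [-21.4 -27.2] [-32.9 -28.3]
```

Emit:
{"api": "carry_out", "payload": {
  "moves": [0.2,0,0.004,0,0,0,0,0.2,0,0.01,0,0,0,0,0.2,0,0.02,0,0,0,0,0.2,0,0.01,-0.03,0,0,0,0.2,0,0,-0.05,0,0,0]
}}

```text
clock: 19.4
tcp_pos: [0.4695, -0.1585, 0.0892]
orientation: [-0.006, -0.195, 0.981, 0.016]
wrist_force: [1.0, -1.0, -0.1]
finger_gap: 0.0512
```

Emit:
{"api": "carry_out", "payload": {
  "moves": [0.2,0,0,-0.05,0,0,0,0.2,0,0,-0.05,0,0,0,0.2,0,0,0,0,0,0,0.2,0,0,0,0,0,0,0.2,0,0,0,0,0,0]
}}

```text
clock: 20.02
tcp_pos: [0.4699, -0.1581, 0.1936]
orientation: [-0.004, -0.196, 0.981, 0.014]
wrist_force: [0.7, -0.5, -0.9]
finger_gap: 0.0512
```

```bash
python3 -c "
from tp import *;tp();w=snap('wrist','w9.png');s=snap('scene','s3.png');d=snap('side','d3.png')
a=cv2.resize(w[:,:,::-1],(520,390)); 
b=cv2.resize(s[150:260,185:345,::-1],(272,187),interpolation=cv2.INTER_CUBIC);c=cv2.resize(d[140:250,185:345,::-1],(272,187),interpolation=cv2.INTER_CUBIC)
o=np.zeros((390,792,3),np.uint8);o[:,:520]=a;o[:187,520:]=b;o[200:387,520:]=c;cv2.imwrite('pics/fin.png',o)"
```

```text
tcp bridge xy mm -94.8 -2.4 z 193.6 toolx yaw -157.42 toolz [-0.0142  0.0261 -0.9996] t 20.025 F [ 0.7 -0.5 -0.9] j [-0.5   0.2  -0.22  1.17  0.02 -2.46]
```

View pics/fin.png

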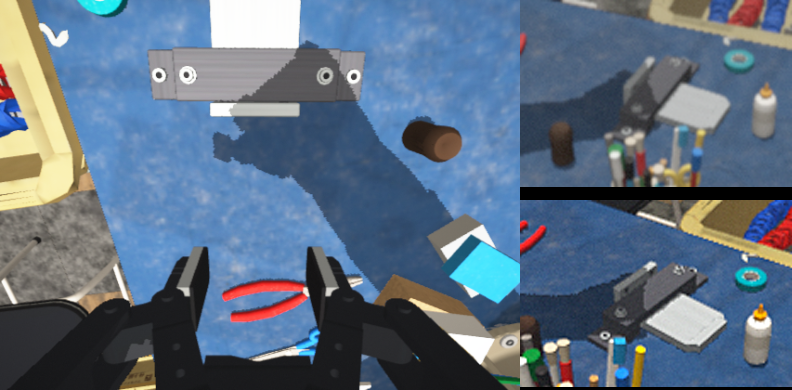

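Final view: the tail strip (255,110) lies right along the bar's entry edge and the tongue comes out on the far side. Leather (432,140), tape and glue are upright where they were. A last numeric gap and squareness check follows.

```bash
python3 -c "
from br import *
im=cv2.GaussianBlur(cv2.imread('pics/w9.png',0),(3,3),0)
for x in (232,245,300,315):
    d=np.diff(im[:,x].astype(float)); e=100+np.argmax(d[100:118]); k=e+5+np.argmin(d[e+5:e+25])
    print(x,e,k,'front',br((x,e+.5),.045).round(1),'back',br((x,k+.5),.045).round(1),'bar31',br((x,e+.5),.031).round(1))
a=cv2.imread('pics/scene0.png').astype(int);b=cv2.imread('pics/s3.png').astype(int)
for n,(x,y) in dict(leather=(209,235),tape=(314,186),glue=(329,215)).items(): print(n,np.abs(a-b)[y-15:y+15,x-10:x+10].mean().round(1))
"
```

```text
232 110 124 front [-22.6  35.1] back [-33.7  35.6] bar31 [-23.5  37. ]
245 110 124 front [-22.5  24.6] back [-33.6  24.9] bar31 [-23.4  25.8]
300 110 124 front [-22.2 -20.2] back [-33.3 -20.6] bar31 [-23.1 -21.2]
315 110 124 front [-22.2 -32.5] back [-33.3 -33. ] bar31 [-23.  -34.1]
leather 12.0
tape 3.3
glue 3.3
```

```bash
python3 -c "
from h import *
print(env.hand_in())"
```

```text
the job is handed in; nothing more can be done
None
```

The plate is home under the bridge: its upturned end rests on the bar's entry face. I handed the job in at about 20 s of the 61 s allowed; it reported no verdict.

- **What I did:** I slid the plate about 18 mm sideways with the two fingertips on its +y edge, which also squared it to the bridge. Then I pushed it nose first from low on its tail, through the passage, until the upturned end stopped on the bar. At the stop the sampled wrist force was about 14 N. The fingers then backed off and rose clear.
- **Plate:** The last wrist picture puts its front face at x = -22.2 to -22.6 mm of the bridge (nominal -22.5), square to the bar within about 0.4°. It lies about 1–2 mm off the passage's centre line.
- **Bystanders:** The tape roll and the glue bottle show almost no change between the first and last scene pictures (mean pixel difference 3.3). The leather roll's patch differs more (12.0). I put that down to the arm's shadow, as the roll looks upright and in the same place.
- **Disagreement:** The tool stopped about 3 mm short of the position I had worked out for home. It had leaned about 2° by then, and the camera measurement shows the plate home.

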